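Roll the deli price tiles home

ROBOT

A 6-joint arm with a two-finger parallel gripper is mounted at the origin on the work surface. World frame = base frame: x ahead of the robot, y to its left, z up, the work surface at z = 0. Lengths are in m, angles in rad, forces in N, time in s.
With the tool pointing down it reaches from about 0.275 to 1 m from the base axis. Payload 8.4 kg.
Tool frame: the origin (TCP) lies on the centre line of the jaws, within the pads' length; the fingertips stand 17 mm ahead of it and the grasp point (between the pads) lies 2 mm behind it (bot.tcp_to_tips is the z of the fingertips in the tool frame, in m); z points along the fingers, y is the line along which they close (so a half turn about z gives the same grasp; the last joint's range is limited). The gripper opens to 85 mm and grips with 20 to 120 N. Pads are 22 mm wide; open, the fingers measure 114 mm over their backs; the gripper's body (76 mm by 85 mm) begins 54 mm behind the grasp point. The pads swing forward as they close: fully open they stand 13 mm farther back than shut.
Start: joints at [1.197, 0.353, 1.633, -0, 1.155, -0.002], TCP at [0.227, 0.582, 0.248] pointing down, gripper open.
Joint ranges: [-2.63, 2.63], [-0.92, 2.1], [0.06, 2.66], [-1.3, 4.44], [0, 2.69], [-3.02, 3.02]. Speed limits (rad/s): [2.22, 2.22, 2.79, 3.14, 3.14, 3.14].

INTERFACE

Orientations are given as a unit quaternion [x, y, z, w].
In Python, from workcell import bot, hand, kinematics, get_obs, vision, hand_in gives the robot as it stands. The module is installed in compiled form; this text tells all that it offers. Calls block until the motion is done:
- bot.reach(position, orientation): joint-space move of the TCP to a pose.
- bot.servo_line(position, ori=None, velocity=0.15): straight line of the TCP; ori=None keeps the orientation; velocity is the mean speed in m/s.
- bot.goto_joints(angles): joint-space move.
- hand.move_gripper(opening, strength=None): finger opening in m; strength is the grip in N (None keeps the last); returns when the fingers have stopped.
- bot.dwell(seconds).
- kinematics.solve_ik(position, orientation): joint angles nearest the present ones, or None.
- get_obs(): the state.
- vision.read_camera(name): name is "scene" or "top" or "wrist"; returns a dict with "frame" (480x640x3 uint8, red, green, blue), "intrinsics" (3x3 intrinsics, pixels), "view" (4x4, takes a point from world to camera coordinates). Camera axes: x right, y down, z forward; pixel columns grow to the right and rows downward; lengths in m; the calibration is good to about 2 mm. The wrist camera is an equidistant fisheye: a pixel r from the principal point sees the ray r / f radians off the axis. A picture is of the moment at which its call begins. There is no depth.
A pose or a line that the arm cannot do raises bot.IKError and nothing moves.
- hand_in(): hands the job in; it is judged then, once.
The state is a dict: "time_s": time; "joint_pos": joint angles; "joint_vel": joint speeds; "joint_efforts": joint torques, N m; "position": TCP position; "orientation": TCP orientation; "wrist_force": force on the tool from outside, world axes, zero at the start; "ft_torque": the same for the moment, N m; "gripper_width": finger opening in m; "grip_force": force on a finger pad.
Only numpy, scipy, OpenCV 4.12 (cv2) and the standard library are available. Lean on these libraries where they do the work, as an engineer would, in place of code of your own. Each camera call takes 0.05 s, during which the arm holds its last target. There are 200 camera calls.

TASK

The black price tiles stand proud in their rail on the deli counter. Take the hand roller from its stand and, starting at the red end and rolling along to the white end with steady, firm but not heavy pressure, roll all the tiles fully home; only the roller may touch the rail. Then put the roller back upright in its stand, let go, and leave the pies and the quiche where they are.

Things in the scene. Friction and masses are not known exactly. Their poses are not given: they have to be found in the camera images.
- roller: Hand roller, 300 to 450 g, upright in its stand, wheel down. Origin: bottom of the unloaded wheel, on the centre line; z up through the handle, y along the axle, x the way it rolls (+x and -x alike). Black rubber wheel 40 mm in diameter, 56 mm wide. Steel cross-bar over it 44 mm (x) by 110 mm (y), underside 52 and top 60 mm above the origin; wooden grip block on top.
- roller_grip (a point): Where to grip the roller from above: in the middle of its pale wooden grip block, 95 mm above the roller's origin. The block is 24 mm (x) by 44 mm (y) and reaches from 60 to 120 mm above the origin; grip it across its 24 mm.
- wheel (a joint): Turning angle of the roller's wheel about its axle (rad, any number of turns, turns freely). The axle is sprung: it gives about 8 N per mm, up to 5 mm.
- stand: Fixed steel stand of the roller: foot 90 x 110 mm, two upright walls (76 mm along x, 8 mm thick, centred at y = -45 and 45 mm, tops 62 mm up). The roller's cross-bar rests across the wall tops, the wheel hanging between with 5 mm of play each way in y; the roller's origin is then 10 mm above the stand's, axes parallel. Origin: centre of the underside.
- board: Fixed price-tile rail: dark steel base 280 x 96 x 14 mm carrying an aluminium rail with six black rigid price tiles in a row, each 40 mm long (x) and 66 mm wide: a flat strip 240 x 66 mm. Origin: centre of the base's underside; x along the row from the red end-piece (-x) to the white one (+x). Tile centres at x = -100, -60, -20, 20, 60, 100 mm, y = 0.
- board_red (a point): Middle of the base's top at the red end of the rail, board x = -127 mm, 14 mm above the board's origin. Packing of unknown thickness, 0 to 20 mm, lies between base and rail, so feel for the surface: a tile's top is 35 mm above the board's origin plus the packing when 5 mm proud, 30 mm plus the packing when home.
- board_white (a point): Same point at the white end, board x = 127 mm. The tiles: each needs 6.5 to 8 N to go down, stays where it is pushed and stops hard when home. About 12 to 16 N on the roller is right; above 24 N the rail cracks.
- tile0 (a joint): How far tile 0 is pressed in (m): 0 is 5 mm proud, 0.005 fully home. Tile 0 is next to the red end-piece.
- tile1 (a joint): How far tile 1 is pressed in (m): 0 is 5 mm proud, 0.005 fully home. Its centre is at board x = -60 mm.
- tile2 (a joint): How far tile 2 is pressed in (m): 0 is 5 mm proud, 0.005 fully home. Its centre is at board x = -20 mm.
- tile3 (a joint): How far tile 3 is pressed in (m): 0 is 5 mm proud, 0.005 fully home. Its centre is at board x = 20 mm.
- tile4 (a joint): How far tile 4 is pressed in (m): 0 is 5 mm proud, 0.005 fully home. Its centre is at board x = 60 mm.
- tile5 (a joint): How far tile 5 is pressed in (m): 0 is 5 mm proud, 0.005 fully home. Its centre is at board x = 100 mm.
- pie_blue: Small pork pie with a blue label, 80 mm in diameter and 50 mm tall, 300 g, loose. Bystander. Origin: centre of the underside.
- pie_green: Small pork pie with a green label, 80 mm in diameter and 50 mm tall, 300 g, loose. Bystander. Origin: centre of the underside.
- quiche: Quiche in a foil dish, 130 mm in diameter and 30 mm tall, 400 g, loose. Bystander. Origin: centre of the underside.
Things that resemble listed ones, but are neither listed nor needed, are in the scene too. Leave any purple or yellow look-alike of the stand alone.

How it is judged:
On the way, in this order (a step that is already met when the one before it is completed fails the run):
1. the roller is lifted more than 50 mm out of its stand (z of roller in the frame of stand above 0.06 m), for 0.1 s.
2. the wheel turns under more than 6 N on tile 0, at the red end (x of roller in the frame of board between -0.13 and -0.084 m and y of roller in the frame of board between -0.03 and 0.03 m and contact force between roller and board above 6 N and (velocity of joint wheel above 0.15 rad/s or velocity of joint wheel below -0.15 rad/s)), for 0.04 s.
3. the wheel turns under more than 6 N on tile 1 (x of roller in the frame of board between -0.076 and -0.044 m and y of roller in the frame of board between -0.03 and 0.03 m and contact force between roller and board above 6 N and (velocity of joint wheel above 0.15 rad/s or velocity of joint wheel below -0.15 rad/s)), for 0.04 s.
4. the wheel turns under more than 6 N on tile 2 (x of roller in the frame of board between -0.036 and -0.004 m and y of roller in the frame of board between -0.03 and 0.03 m and contact force between roller and board above 6 N and (velocity of joint wheel above 0.15 rad/s or velocity of joint wheel below -0.15 rad/s)), for 0.04 s.
5. the wheel turns under more than 6 N on tile 3 (x of roller in the frame of board between 0.004 and 0.036 m and y of roller in the frame of board between -0.03 and 0.03 m and contact force between roller and board above 6 N and (velocity of joint wheel above 0.15 rad/s or velocity of joint wheel below -0.15 rad/s)), for 0.04 s.
6. the wheel turns under more than 6 N on tile 4 (x of roller in the frame of board between 0.044 and 0.076 m and y of roller in the frame of board between -0.03 and 0.03 m and contact force between roller and board above 6 N and (velocity of joint wheel above 0.15 rad/s or velocity of joint wheel below -0.15 rad/s)), for 0.04 s.
7. the wheel turns under more than 6 N on tile 5, at the white end (x of roller in the frame of board between 0.084 and 0.13 m and y of roller in the frame of board between -0.03 and 0.03 m and contact force between roller and board above 6 N and (velocity of joint wheel above 0.15 rad/s or velocity of joint wheel below -0.15 rad/s)), for 0.04 s.
At the end, for the whole second after the job is handed in: All six tiles are pressed in by more than 4.2 of their 5 mm, and the roller rests released in its stand, upright within 0.1 rad, within 25 mm of the stand's middle, its origin 6 to 14 mm above the stand's, at rest (value of joint each of tile0, tile1, tile2, tile3, tile4, tile5 above 0.0042 m and horizontal distance between roller and stand below 0.025 m and z of roller in the frame of stand between 0.006 and 0.014 m and angle between roller's own z axis and vertical below 0.1 rad and linear speed of roller below 0.02 m/s and contact force between roller and stand above 1 N); the robot touches nothing.
It fails at once if the roller presses on the rail with more than 24 N (contact force between roller and board above 24 N).
It fails at once if the robot itself touches the rail (contact force between any of the fingers, the arm and board above 1 N).
It fails at once if the pie_blue is moved by more than 20 mm (distance of pie_blue from where it was at the start of the episode above 0.02 m).
It fails at once if the pie_green is moved by more than 20 mm (distance of pie_green from where it was at the start of the episode above 0.02 m).
It fails at once if the quiche is moved by more than 20 mm (distance of quiche from where it was at the start of the episode above 0.02 m).
It also fails if it takes over 72 s, if anything falls off the work surface, if the arm or the gripper's body presses on something with over 40 N, if the wrist force passes 120 N, or if a joint passes its speed limit or range.

## Working session

There is one attempt and no reset: what is moved stays moved. The work goes in short steps, each a Python script; the robot and the scene stay as the last script left them, time stands still between calls to the robot, and variables do not carry over. Pictures are saved under pics/ and viewed, at most 10 in all, crops included, and the job is handed in when it is done.

```bash
mkdir -p pics
python3 - <<'E'
from workcell import *
import cv2,numpy as np
for n in("scene","top"):
    c=vision.read_camera(n);cv2.imwrite(f"pics/{n}0.png",c["frame"][...,::-1]);np.savez(f"{n}0.npz",**c)
    print(n,c["intrinsics"].tolist(),c["view"].round(4).tolist())
o=get_obs();print(o)
E
```

```text
scene [[506.289374148326, 0.0, 318.60645750405115], [0.0, 506.289374148326, 242.45692862444977], [0.0, 0.0, 1.0]] [[0.6905, 0.7232, 0.0117, -0.2745], [0.6175, -0.581, -0.5302, -0.3233], [-0.3767, 0.3733, -0.8478, 1.3806], [0.0, 0.0, 0.0, 1.0]]
top [[597.1902672582382, 0.0, 315.2276206645881], [0.0, 597.1902672582382, 237.19649494875014], [0.0, 0.0, 1.0]] [[0.0098, -1.0, 0.0004, -0.0959], [-0.9932, -0.0098, -0.1164, 0.4944], [0.1164, 0.0007, -0.9932, 1.2641], [0.0, 0.0, 0.0, 1.0]]
{'time_s': 0.1, 'joint_pos': array([ 1.19662535e+00,  3.53605170e-01,  1.63409184e+00, -8.44043047e-06,
        1.15520111e+00, -2.40189203e-03]), 'joint_vel': array([-0.00023088, -0.00176578, -0.00142738, -0.00098381, -0.00060667,
       -0.0007184 ]), 'joint_efforts': array([ 7.40929681e-04, -6.06358767e+01, -3.42820072e+01,  1.18241819e-04,
        3.85265710e-03, -5.23724466e-06]), 'position': array([0.22688772, 0.58190558, 0.2476066 ]), 'orientation': array([ 1.84814192e-01,  9.82773264e-01, -6.41917994e-04, -1.18383978e-04]), 'wrist_force': array([0.19580471, 0.105939  , 0.0443417 ]), 'ft_torque': array([ 0.00163765,  0.03187492, -0.0068661 ]), 'grip_force': 0.0, 'gripper_width': 0.08514569635284261}
```

View pics/scene0.png

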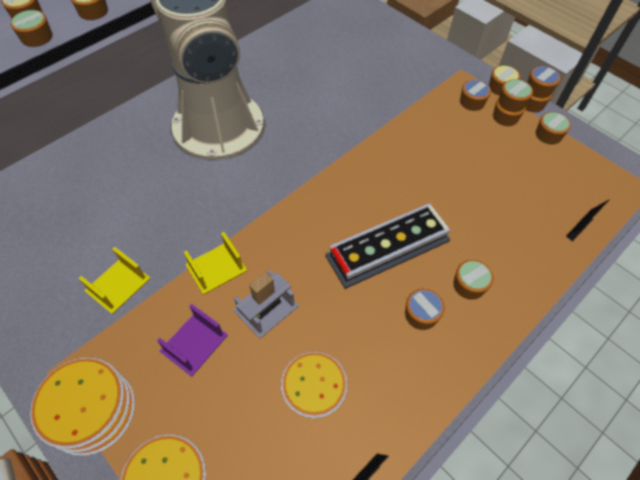

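View pics/top0.png

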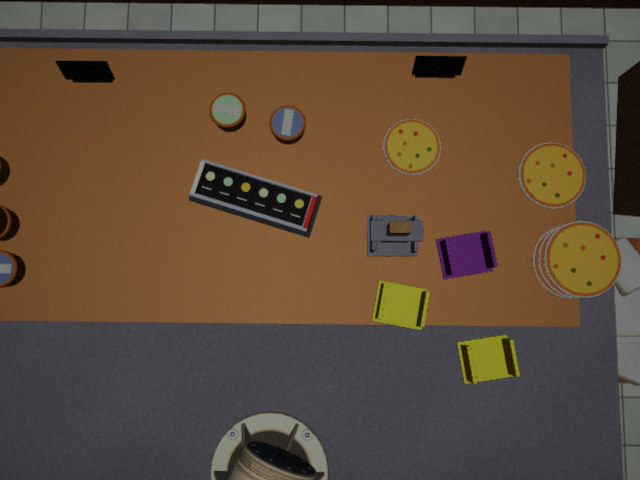

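The scene picture shows the roller in its grey stand near (265,300) and the rail from (340,262) red to (440,220) white. In the top view, the stand is at (395,236), the grip at (400,228), the red end at (311,212), and the white end at (196,181). The pies at (227,110) and (288,123) and the quiche at (412,147) are clear of these.

```bash
cat > h.py <<'E'
from workcell import *
import cv2,numpy as np
def pix2w(c,uv,z):
    K,V=c["intrinsics"],c["view"]; d=V[:3,:3].T@np.linalg.inv(K)@np.array([uv[0],uv[1],1.]); o=-V[:3,:3].T@V[:3,3]
    return o+d*(z-o[2])/d[2]
def w2pix(c,p):
    q=c["view"][:3,:3]@np.asarray(p)+c["view"][:3,3]; q=c["intrinsics"]@q; return q[:2]/q[2]
def fish2w(c,uv,z):
    K,V=c["intrinsics"],c["view"]; a=(np.array(uv)-K[:2,2])/K[0,0]; r=np.hypot(*a)
    d=V[:3,:3].T@np.r_[a/r*np.sin(r) if r else a,np.cos(r)]; o=-V[:3,:3].T@V[:3,3]
    return o+d*(z-o[2])/d[2]
E
python3 - <<'E'
from h import *
c=np.load("top0.npz");f=c["frame"]
a=cv2.resize(f[190:270,350:440],None,fx=5,fy=5,interpolation=2)[:,:,::-1]
b=cv2.resize(f[145:245,180:330],None,fx=5,fy=5,interpolation=2)[:,:,::-1]
cv2.imwrite("pics/a.png",a);cv2.imwrite("pics/b.png",b)
for n,uv,z in(("grip",(400,228),.13),("stand",(393,236),0.0),("red",(311,212),.04),("wh",(196,181),.04)):print(n,pix2w(c,uv,z).round(4))
E
```

```text
grip [ 0.5036 -0.2603  0.13  ]
stand [ 0.5031 -0.2632  0.    ]
red [ 0.5486 -0.0814  0.04  ]
wh [0.6143 0.1689 0.04  ]
```

View pics/a.png

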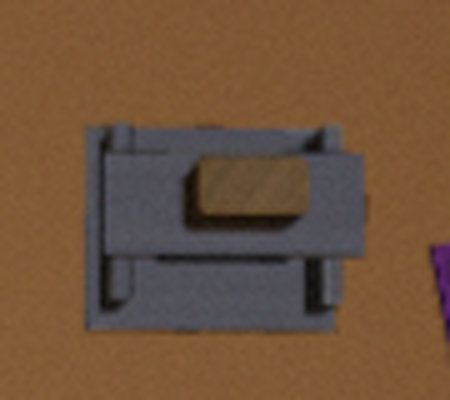

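View pics/b.png

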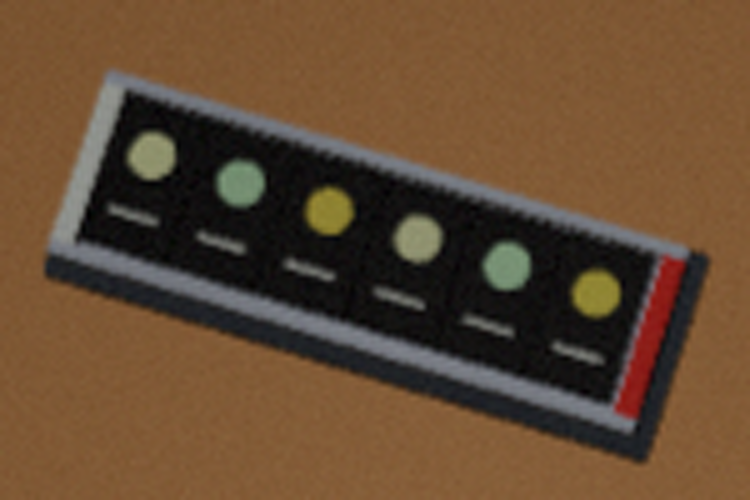

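The crops show the stand parallel to the world axes, with the grip block top centred at about crop (252,185), i.e. full (400,227). The black tile strip corners are at crop (125,90), (660,252), (617,405), (78,240), so the rail runs about 75° from world x.

```bash
cat >> h.py <<'E'
from scipy.spatial.transform import Rotation as Rt
def down(phi):  # tool z down, tool y at world angle phi
    y=np.array([np.cos(phi),np.sin(phi),0]);z=np.array([0,0,-1.]);return Rt.from_matrix(np.c_[np.cross(y,z),y,z]).as_quat()
E
python3 - <<'E'
from h import *
for phi in (0,np.pi,np.radians(75),np.radians(-105)):
    for p in((.505,-.26,.14),(.58,.04,.2)):
        q=kinematics.solve_ik(p,down(phi));print(round(phi,2),p,None if q is None else np.round(q,2))
def snap(n):
    bot.dwell(.2);c=vision.read_camera("wrist");np.savez(n+".npz",**c);cv2.imwrite(f"pics/{n}.png",c["frame"][...,::-1]);print(n,c["intrinsics"].round(1).tolist(),(-c["view"][:3,:3].T@c["view"][:3,3]).round(3),get_obs()["time_s"])
q0=np.array(get_obs()["joint_pos"])
bot.reach([.5,.04,.30],down(0));snap("w_board")
bot.reach([.46,-.262,.30],down(0));snap("w_stand")
print(get_obs()["joint_pos"])
E
```

```text
0 (0.505, -0.26, 0.14) [-0.48  0.39  1.85 -0.    0.9  -0.48]
0 (0.58, 0.04, 0.2) [ 0.07  0.34  1.77 -0.    1.03  0.07]
3.14 (0.505, -0.26, 0.14) [-0.48  0.39  1.85 -0.    0.9   2.66]
3.14 (0.58, 0.04, 0.2) None
1.31 (0.505, -0.26, 0.14) [-0.48  0.39  1.85 -0.    0.9  -1.79]
1.31 (0.58, 0.04, 0.2) [ 0.07  0.34  1.77 -0.    1.03 -1.24]
-1.83 (0.505, -0.26, 0.14) [-0.48  0.39  1.85 -0.    0.9   1.35]
-1.83 (0.58, 0.04, 0.2) [ 0.07  0.34  1.77 -0.    1.03  1.9 ]
w_board [[371.6, 0.0, 320.8], [0.0, 371.6, 235.7], [0.0, 0.0, 1.0]] [0.5   0.125 0.425] 2.5333
w_stand [[371.6, 0.0, 320.8], [0.0, 371.6, 235.7], [0.0, 0.0, 1.0]] [ 0.46  -0.177  0.425] 3.95
[-5.18794147e-01  1.54875817e-01  1.77744055e+00  1.16703549e-04
  1.20921454e+00 -5.20361292e-01]
```

View pics/w_board.png

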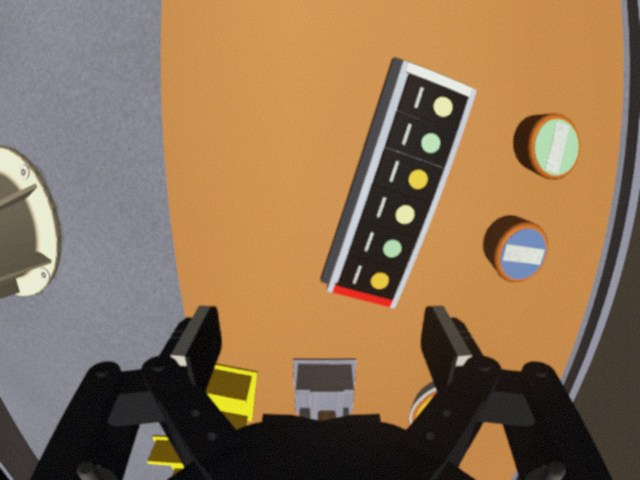

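View pics/w_stand.png

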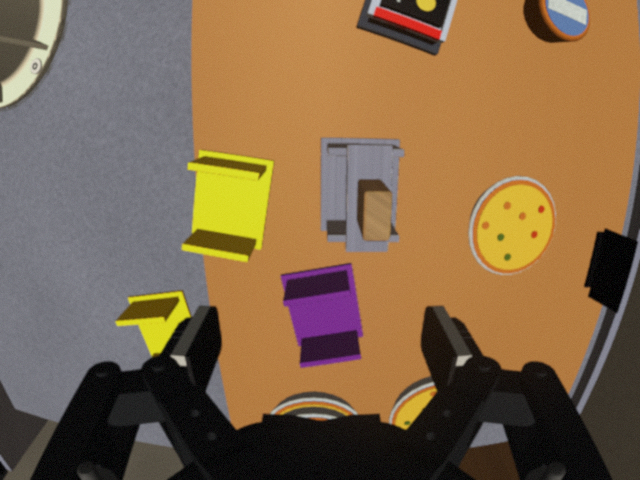

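The wrist view over the rail shows the six dots from (443,107) at the white end to (380,281) at the red end, and the tile strip's corners near (407,76), (470,97), (394,304), (334,288). The wrist view over the stand shows the grip block top centred at about (377,216) and the stand foot from (320,139) to (399,241).

Run:
```python
from h import *
from scipy.optimize import least_squares
T=np.load("top0.npz");W=np.load("w_board.npz");S=np.load("w_stand.npz")
cr=lambda u,v,ou,ov:((u+.5)/5-.5+ou,(v+.5)/5-.5+ov)
dt=[cr(u,v,180,145) for u,v in((596,293),(507,265),(418,238),(329,210),(240,182),(152,155))]
dw=[(380,281),(392,248),(405,215),(418,180),(431,143),(443,107)]
for z in(.03,.035,.04,.045,.05,.055,.06):
    d=np.array([fish2w(W,b,z)-pix2w(T,a,z) for a,b in zip(dt,dw)])[:,:2]*1e3; print(z,d.mean(0).round(1),np.abs(d).max().round(1))
ct=[cr(u,v,180,145) for u,v in((660,252),(125,90),(78,240),(617,405))]; cw=[(394,304),(470,97),(407,76),(334,288)]
for z in(.037,.045):
  for nm,C,f in(("top",(dt,ct),lambda p:pix2w(T,p,z)),("wr",(dw,cw),lambda p:fish2w(W,p,z))):
    D=np.array([f(p) for p in C[0]]);Q=np.array([f(p) for p in C[1]])
    k=np.polyfit(np.arange(6),D[:,:2],1);print(z,nm,"dot mid",D.mean(0).round(4),"pitch",np.hypot(*k[0]).round(4),"yaw",np.degrees(np.arctan2(k[0,1],k[0,0])).round(2),"corner mid",Q.mean(0).round(4),"sides",np.linalg.norm(np.diff(np.r_[Q,Q[:1]],axis=0),axis=1).round(4))
print("grip wr",fish2w(S,(377,216),.13).round(4),"top",pix2w(T,cr(252.5,185,350,190),.13).round(4))
for p in((320,139),(399,139),(320,241)):print("foot",fish2w(S,p,.004).round(4))
for p in((87,128),(333,330),(87,330)):print("foot top",pix2w(T,cr(*p,350,190),.004).round(4))
```

```text
0.03 [ 1.5 -8.9] 13.3
0.035 [ 1.2 -7.2] 10.8
0.04 [ 0.9 -5.6] 8.2
0.045 [ 0.7 -3.9] 5.6
0.05 [ 0.4 -2.2] 3.0
0.055 [ 0.1 -0.6] 1.2
0.06 [-0.2  1.1] 2.9
0.037 top dot mid [0.5977 0.0424 0.037 ] pitch 0.0406 yaw 73.09 corner mid [0.5877 0.044  0.037 ] sides [0.2444 0.0692 0.245  0.0695]
0.037 wr dot mid [0.5988 0.0358 0.037 ] pitch 0.0418 yaw 73.04 corner mid [0.5881 0.0366 0.037 ] sides [0.2555 0.0733 0.2505 0.0766]
0.045 top dot mid [0.5961 0.0415 0.045 ] pitch 0.0404 yaw 73.09 corner mid [0.5862 0.0431 0.045 ] sides [0.2429 0.0687 0.2435 0.0691]
0.045 wr dot mid [0.5967 0.0376 0.045 ] pitch 0.0409 yaw 73.04 corner mid [0.5863 0.0385 0.045 ] sides [0.2502 0.0718 0.2453 0.075 ]
grip wr [ 0.507  -0.2608  0.13  ] top [ 0.5065 -0.2605  0.13  ]
foot [ 0.4593 -0.2064  0.004 ]
foot [ 0.5493 -0.2048  0.004 ]
foot [ 0.4592 -0.328   0.004 ]
foot top [ 0.5484 -0.2053  0.004 ]
foot top [ 0.4597 -0.3135  0.004 ]
foot top [ 0.4586 -0.2053  0.004 ]
```

Triangulating the dots puts the proud tile tops at z≈0.055, which means about 20 mm of packing. The pitch comes out at 40 mm as it should, the board centre is (0.584,0.0415), and the yaw is 73.1°. The grip is at (0.507,-0.261) in both views and the stand is at (0.504,-0.259). I'll pick up the roller now.

```bash
cat >> h.py <<'E'
G=np.array([.5068,-.2607]);B=np.array([.5843,.0415]);yaw=np.radians(73.07);U=np.array([np.cos(yaw),np.sin(yaw)])
def bp(x,z): return np.r_[B+x*U,z]
def F(n=5):
    r=[]
    for _ in range(n): bot.dwell(.02);r.append(get_obs()["wrist_force"])
    return np.mean(r,0)
E
python3 - <<'E'
from h import *
hand.move_gripper(.07)
bot.reach([*G,.17],down(0)); bot.servo_line([*G,.103],velocity=.08)
print("pre",F().round(2))
hand.move_gripper(0,80);o=get_obs();print("grip",o["gripper_width"],o["grip_force"],F().round(2))
bot.servo_line([*G,.22],velocity=.1);o=get_obs();print("lift",o["gripper_width"],F().round(2),o["time_s"])
bot.reach(bp(-.1,.22),down(yaw)); bot.servo_line(bp(-.1,.175),velocity=.1);bot.dwell(.3)
o=get_obs();print(o["position"].round(4),bp(-.1,.175).round(4),F().round(2),o["time_s"])
c=vision.read_camera("wrist");np.savez("w_r.npz",**c);cv2.imwrite("pics/w_r.png",c["frame"][...,::-1])
E
```

```text
pre [-0.15 -0.13 -0.02]
grip 0.023007422771720708 78.02039980888367 [-0.62  0.22  5.  ]
lift 0.023198821273287647 [-0.02  0.1  -3.23] 7.825
[ 0.5555 -0.0542  0.1755] [ 0.5552 -0.0542  0.175 ] [ 0.    0.07 -3.22] 9.675
```

View pics/w_r.png

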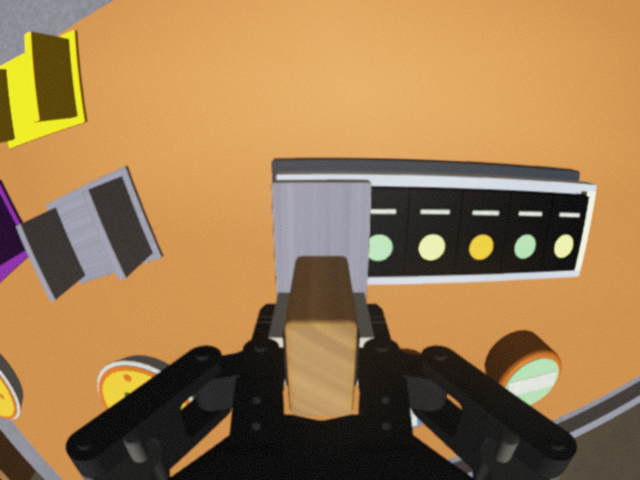

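The picture shows the roller held squarely (bar edge level at row 181), with its cross-bar end at (322,181) and tile 1's dot at (380,247) just ahead. The wheel is over tile 0.

Run:
```python
from h import *
W=np.load("w_r.npz");p=fish2w(W,(322,181),.1425)[:2];tcp=get_obs()["position"][:2]
N=np.array([-U[1],U[0]]);print("bar end rel tcp: along",(p-tcp)@U,"across",(p-tcp)@N)
f0=F(10);z=.158;bot.servo_line(bp(-.1,z),velocity=.04)
log=[]
while z>.120:
    f=F(3)-f0;log.append((round(z,4),round(f[2],1)))
    if f[2]>11: break
    z-=.0015 if f[2]<.7 else (.001 if f[2]<4 else .0004)
    bot.servo_line(bp(-.1,z),velocity=.03)
print(log);o=get_obs();print(o["position"],bp(-.1,z),(F()-f0).round(2),o["time_s"])
np.save("f0.npy",f0)
```

```text
bar end rel tcp: along 0.000781425552061827 across 0.05444350245378836
[(0.158, np.float64(-0.0)), (0.1565, np.float64(-0.2)), (0.155, np.float64(0.3)), (0.1535, np.float64(0.4)), (0.152, np.float64(-0.8)), (0.1505, np.float64(-0.2)), (0.149, np.float64(0.3)), (0.1475, np.float64(0.2)), (0.146, np.float64(5.8)), (0.1456, np.float64(7.0)), (0.1452, np.float64(6.3)), (0.1448, np.float64(6.5)), (0.1444, np.float64(6.5)), (0.144, np.float64(7.1)), (0.1436, np.float64(6.4)), (0.1432, np.float64(6.5)), (0.1428, np.float64(6.3)), (0.1424, np.float64(6.3)), (0.142, np.float64(8.7)), (0.1416, np.float64(10.3)), (0.1412, np.float64(11.9))]
[ 0.55532772 -0.05414741  0.14163618] [ 0.55517969 -0.05416612  0.1412    ] [-1.84  0.48 11.64] 16.6
```

Contact came at TCP z≈0.147 and tile 0 went home near 0.142, as expected. Now I'll roll with force feedback.

Run:
```python
from h import *
f0=np.load("f0.npy");z=.1410;x=-.1;log=[]
while x<.106:
    x+=.006;bot.servo_line(bp(x,z),velocity=.035)
    f=F(2)-f0;log.append((round(x*1e3),round(z*1e3,1),round(f[2],1),round(f[:2]@U,1)))
    if f[2]>19 : z+=.001; bot.servo_line(bp(x,z),velocity=.03);continue
    z+=np.clip((f[2]-14)/6e3,-.0004,.0004)
    if get_obs()["time_s"]>50: break
print(*log);o=get_obs();print(o["position"],bp(x,z),o["time_s"])
bot.servo_line(bp(x,.175),velocity=.08);bot.dwell(.1)
c=vision.read_camera("wrist");np.savez("w_e.npz",**c);cv2.imwrite("pics/w_e.png",c["frame"][...,::-1]);print(get_obs()["time_s"],F()-f0)
```

```text
(-94, 141.0, np.float64(12.9), np.float64(0.3)) (-88, np.float64(140.8), np.float64(13.3), np.float64(-2.5)) (-82, np.float64(140.7), np.float64(14.1), np.float64(-1.5)) (-76, np.float64(140.7), np.float64(13.4), np.float64(0.0)) (-70, np.float64(140.6), np.float64(14.1), np.float64(0.8)) (-64, np.float64(140.6), np.float64(13.7), np.float64(0.4)) (-58, np.float64(140.6), np.float64(13.7), np.float64(0.5)) (-52, np.float64(140.5), np.float64(14.3), np.float64(-0.1)) (-46, np.float64(140.6), np.float64(13.8), np.float64(-1.8)) (-40, np.float64(140.5), np.float64(14.0), np.float64(-0.0)) (-34, np.float64(140.5), np.float64(14.0), np.float64(0.4)) (-28, np.float64(140.5), np.float64(13.8), np.float64(0.4)) (-22, np.float64(140.5), np.float64(14.5), np.float64(0.4)) (-16, np.float64(140.6), np.float64(14.2), np.float64(0.1)) (-10, np.float64(140.6), np.float64(13.6), np.float64(-2.8)) (-4, np.float64(140.6), np.float64(14.6), np.float64(-2.5)) (2, np.float64(140.7), np.float64(13.3), np.float64(0.3)) (8, np.float64(140.6), np.float64(14.2), np.float64(-0.1)) (14, np.float64(140.6), np.fl
[... 408 characters left out ...]
4), np.float64(14.9), np.float64(1.4)) (62, np.float64(140.6), np.float64(13.3), np.float64(-0.1)) (68, np.float64(140.4), np.float64(14.8), np.float64(-0.5)) (74, np.float64(140.6), np.float64(14.2), np.float64(-3.1)) (80, np.float64(140.6), np.float64(12.9), np.float64(-0.3)) (86, np.float64(140.4), np.float64(13.2), np.float64(-0.1)) (92, np.float64(140.3), np.float64(14.3), np.float64(0.0)) (98, np.float64(140.4), np.float64(14.4), np.float64(0.6)) (104, np.float64(140.4), np.float64(14.2), np.float64(-0.3)) (110, np.float64(140.5), np.float64(13.7), np.float64(0.4))
[0.61674644 0.14721296 0.14134274] [0.61633235 0.14673274 0.14041493] 29.225
29.9583 [-0.15147654  0.00719051 -0.1220089 ]
```

View pics/w_e.png

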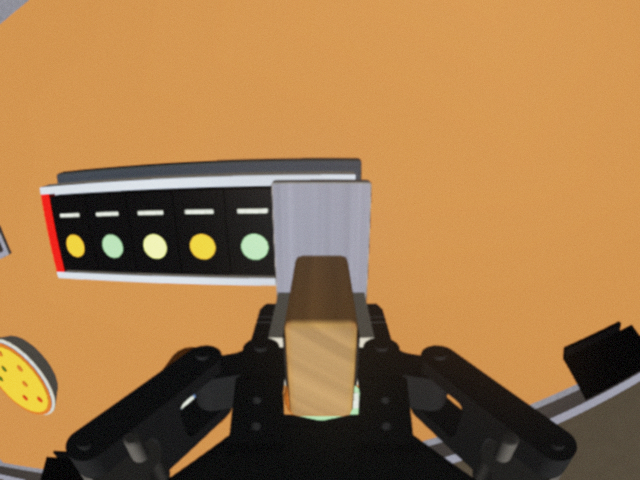

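The picture shows all the tiles level, with the red end at (52,232), and the roller still square in the grip (bar edge at row 181 as before). Now I'll return it to the stand.

Run:
```python
from h import *
p=get_obs()["position"];bot.servo_line([p[0],p[1],.225],velocity=.1)
bot.reach([*G,.225],down(0)); bot.dwell(.3);f0=F(5)
bot.servo_line([*G,.112],velocity=.08);print((F()-f0).round(2))
z=.112;log=[]
while z>.098:
    z-=.001;bot.servo_line([*G,z],velocity=.03);f=F(2)-f0;log.append((round(z,4),f.round(1).tolist()))
    if f[2]>2.5:break
print(log,get_obs()["position"])
hand.move_gripper(.06);bot.dwell(.2)
bot.servo_line([*G,.22],velocity=.1);bot.servo_line([.46,G[1],.30],velocity=.15);bot.dwell(.3)
c=vision.read_camera("wrist");np.savez("w_f.npz",**c)
t=vision.read_camera("top")["frame"]
a=cv2.resize(c["frame"][110:290,270:450],(600,600))[:,:,::-1];cv2.imwrite("pics/w_f.png",a);cv2.imwrite("pics/t_f.png",t[...,::-1])
print(F(),get_obs()["time_s"])
```

```text
[-0.35  0.02  0.25]
[(0.111, [-0.2, 0.3, 0.4]), (0.11, [-0.5, -0.0, 0.3]), (0.109, [-0.8, 0.0, 0.0]), (0.108, [-0.4, 0.6, 0.3]), (0.107, [-0.8, 0.1, 0.9]), (0.106, [-0.4, 0.1, 0.5]), (0.105, [-0.4, 0.2, 0.1]), (0.104, [-0.5, 0.4, 0.3]), (0.103, [-1.1, 0.6, 6.3])] [ 0.50697901 -0.26074866  0.1033615 ]
[0.12305073 0.02176075 0.48487527] 40.0333
```

View pics/w_f.png

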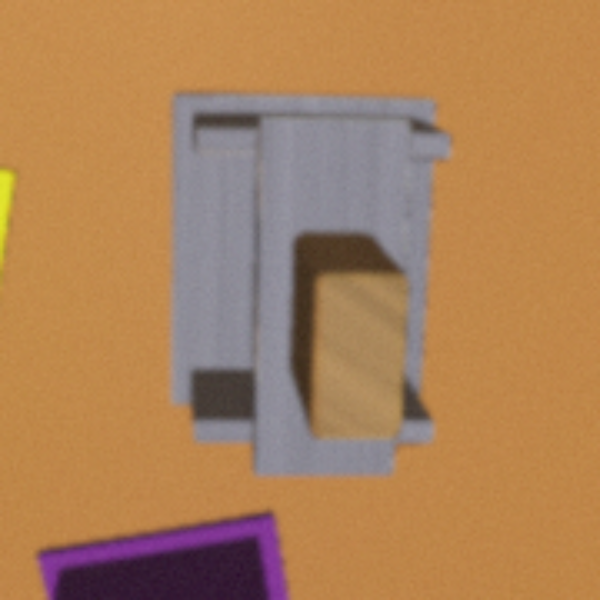

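The crop shows the roller upright in its stand, with the cross-bar on both walls and the grip top at crop (360,355), i.e. full (378,217), the same place as at the start. Time is 40 s, so I'm handing in.

```bash
python3 -c "
from workcell import *
print(hand_in())"
```

```text
the job is handed in; nothing more can be done
None
```

I rolled all six tiles from the red end to the white at a measured 13–15 N, put the roller back upright in its stand and let go, and handed the job in at about 40 s; the judge returned no verdict, and the pies and quiche were not re-checked at the end.

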